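# Check the air filter of the bench power source against the light

## Robot

A 6-joint arm with a two-finger parallel gripper is mounted at the origin on the work surface. World frame = base frame: x ahead of the robot, y to its left, z up, the work surface at z = 0. Lengths are in m, angles in rad, forces in N, time in s.
With the tool pointing down it reaches from about 0.4 to 0.825 m from the base axis. Payload 7 kg.
Tool frame: the origin (TCP) lies between the finger pads, 19 mm behind the fingertips; this is the grasp point; z points along the fingers, y is the line along which they close (so a half turn about z gives the same grasp; the last joint's range is limited). The gripper opens to 88 mm and grips with 3 to 60 N. Pads are 19 mm wide; open, the fingers measure 130 mm over their backs; the gripper's body (78 mm by 193 mm) begins 47 mm behind the grasp point.
Start: joints at [1.562, 0.359, 0.012, 0, -1.224, -0.288], TCP at [0.197, 0.645, 0.245] pointing down, gripper open.
Joint ranges: [-3.07, 3.07], [-1.43, 2.12], [-1.02, 1.25], [-3.03, 1.67], [-3.05, -0], [-3.03, 3.03]. Speed limits (rad/s): [2.39, 2.39, 3.01, 3.14, 3.14, 3.14].

## Interface

Orientations are given as [roll, pitch, yaw] about the fixed x, y, z axes, in that order (R = Rz(yaw) Ry(pitch) Rx(roll)).
In Python, from station import arm gives the robot as it stands.
- The arm moves only by the shell command python3 -m crank 'ROWS' [OPENING] [FORCE]. ROWS is JSON, a list of rows, each an object of numbers: "dx", "dy", "dz": the shift along the tool's x, y, z in cm; "wx", "wy", "wz": the turn, a rotation vector about the tool's x, y, z in degrees. A call has exactly 10 rows; each row is the pose to reach, as a shift and turn from the pose commanded when the call began, along the tool's axes at that moment; what a row does not reach only later rows make up. A row lasts 1/8 s, in which the tool goes at most 62.5 mm and 10.7 degrees, less where a joint would pass 70% of its speed; a pose out of reach is approached as far as the arm can. A call with a gripper value outside its range is refused whole. OPENING is the finger opening in cm, from 0 to 8.76, set as the call begins (- or left out, the last holds). The fingers move at their own pace and stop on an object; FORCE is the grip in N (left out, the last holds). Time passes only in rows, so rows that repeat a pose let the fingers close, or fill a call up. It gives the time, the measured TCP pose, the force, the opening and the grip force at its end, in the units of the state.
- arm.get_state(): the state, without advancing time (a new reading comes with each control period).
- arm.grab_frame(name): name is "side" or "top"; returns the picture (420x560x3 uint8, red, green, blue); there is no depth.
- arm.calibration(name): a dict with "fx", "fy", "cx", "cy" (pixels), "dist_coeffs" ([k1, k2, p1, p2, k3] as OpenCV has them; the pictures are not rectified), "world_from_camera" (4x4, takes a point from camera to world coordinates). Camera axes: x right, y down, z forward; pixel columns grow to the right and rows downward; lengths in m; the calibration is good to about 2 mm. A picture is of the moment at which its call begins. calibration takes no time and is no camera call.
- arm.job_done(): hands the job in; it is judged then, once.
Trained networks look in the newest picture that a camera, given by its name, has taken for a name from the list of things; names that differ only in an ending like _2 or _b are one class to them, and where a whole thing is asked for, a point or a joint stands for the part that bears it (a point fixed in the world has none). Each returns a list of dicts, best first, with "confidence" (0 to 1); they miss things now and then, are a little off and sometimes report something else, mostly with a low value. They report only what shows in the picture. A call takes as long as a camera call. They do not tell look-alikes from the thing itself.
- arm.find_in(camera, query): "centre" ([x, y, z] in m, in world coordinates, good to about 4 mm: the middle of the surface that is visible of it).
- arm.masks_of(camera, query): "pixels" (420x560 bool, what is visible of it).
- arm.mark_of(camera, query): "centre" ([x, y, z] in m, in world coordinates, good to about 4 mm: a listed point, or the origin of a listed thing).
The state is a dict: "t": time; "q": joint angles; "qd": joint speeds; "joint_efforts": joint torques, N m; "eef_pos": TCP position; "ee_rot": TCP orientation; "force": force on the tool from outside, world axes, zero at the start; "moment": the same for the moment, N m; "width": finger opening in m; "gripper_force": force on a finger pad.
Only numpy, scipy, OpenCV 4.12 (cv2) and the standard library are available. Lean on these libraries where they do the work, as an engineer would, in place of code of your own. Each camera call takes 0.05 s, during which the arm holds its last target. There are 200 camera calls.

## Task

Check the bench power source's air filter: first turn its rotary main switch off, then open the flap on its top fully back, and draw the filter cassette straight up out of its guides. Hold the cassette upright in front of the LED work light, about 10 cm from the bright face, centred on it and square to it, and finish while still holding it there in the gripper alone, with the switch off and the flap open. Keep the cassette upright all the way, and leave the other things on the bench where they are.

Things in the scene. Friction and masses are not known exactly. Their poses are not given: they have to be found in the camera images.
- console: bench power source, a grey box fixed to the bench, 260 (x) x 360 (y) x 130 mm high with a level top panel; origin at the centre of its underside; x points from its front panel to its rear, y to its left, z up. Two handles stand 36 mm out of the front. Rotary switch (on a 60 mm plate, 6 mm high) at the left of the top panel, flap at the right
- switch (a joint): rotary main switch, rad: 0 = on (handle's nose points to the console's right, -y), 1.57 = off (nose points to its rear, +x): off is a quarter turn counterclockwise seen from above. It snaps over its middle (0.785): up to 0.09 N m resist before that, and drive it on to the nearer stop after that
- switch_grip (a point): on the upright turning axis of the switch's black bar handle, 161 mm above the bench, the height for the TCP to grip. The bar is 14 mm wide and 26 mm high (144 to 170 mm above the bench); it reaches 34 mm from the axis along its nose (the point's x axis, white line on top) and 24 mm the other way
- flap (a joint): angle of the flap over the filter compartment, rad: 0 = shut, flat on the top panel; 1.57 = upright; 2.6 = stop, folded right back. Hinged along its rear edge, its front edge swings up and to the rear. Let go before upright it falls shut; beyond upright it falls open to its stop by itself. 130 g
- flap_hinge (a point): midway along the flap's hinge line, 132 mm above the bench; the line runs along the console's y axis, the point has the console's axes. The flap is a louvred plate, 108 mm from hinge to front edge, 160 mm wide, 4 mm thick
- flap_knob (a point): on the axis of the flap's black pull knob, 2 mm below its top, 24 mm above the hinge line when shut (156 mm above the bench), the height for the TCP to grip; the knob is 18 mm across, stands 24 mm off the plate, 94 mm from the hinge and 14 mm from the flap's front edge. The point turns with the flap
- bay (a point): middle of the mouth of the filter compartment under the flap, 130 mm above the bench, the console's axes. The compartment is 88 (x) x 144 (y) mm wide and 115 mm deep. In the middle of its two short walls are upright guide channels, open at the top, reaching to 85 mm above the bench
- filter: loose air filter cassette, 80 to 170 g: grey frame, dark mesh, 14 mm thick (x, square to the mesh), 124 wide (y), 92 high (z), plus a grip tab on the middle of its top edge, 40 wide, 16 high, 14 thick, flush with both faces. Origin at the centre of its underside. It stands on the compartment floor, 15 mm above the bench, its y along the console's, its ends in the guides (play 2 to 3 mm)
- filter_tab (a point): in the middle of the cassette's tab, 96 mm above its underside, 12 mm below the tab's top; the TCP can be put here, the fingers closing along the cassette's x; 35 mm are free on either side
- filter_mid (a point): centre of the cassette's mesh, 46 mm above its underside, 50 mm below filter_tab; same axes as the cassette
- lamp: LED panel work light on a flat foot (130 x 150 mm), fixed to the bench; housing 164 mm wide (y), 124 mm high, 26 mm thick, its centre 170 mm and its top 232 mm above the bench. Origin at the centre of its underside; its -x axis points out of the bright face
- lamp_face (a point): centre of the lamp's upright bright face (150 x 110 mm), 170 mm above the bench; the point's -x axis points straight out of the face, to where the cassette is to be held
- sensor: white round ceiling sensor, 100 mm across, 33 mm high, on the power source; leave alone; origin at the centre of its underside
- module: white box 36 x 50 x 22 mm on the power source; leave alone; origin at the centre of its underside
- controller: blue-grey rail-mount controller, 90 x 105 x 58 mm; leave alone; origin at the centre of its underside
- mouse: black computer mouse, 105 x 58 x 32 mm; leave alone; origin at the centre of its underside
- resistor_a: brass-coloured power resistor, 75 x 30 x 16 mm; leave alone; origin at the centre of its underside
- resistor_b: another like resistor_a; leave alone; origin at the centre of its underside
There are look-alikes about, which are no part of the job. What is shaped like the lamp but purple or red is not meant.

How it is judged:
On the way, in this order (a step that is already met when the one before it is completed fails the run):
1. the main switch is turned off (value of joint switch above 1.42 rad), for 0.2 s.
2. the flap is folded back beyond upright, the cassette still in its guides (value of joint flap above 2.2 rad and z of filter_mid in the frame of console below 0.075 m), for 0.2 s.
3. the cassette is drawn up clear of the compartment, held by the fingers (z of filter_mid in the frame of console above 0.18 m and contact force between filter and the fingers above 0.5 N), for 0.1 s.
At the end, for the whole second after the job is handed in: Switch above 1.42 rad, flap above 2.2 rad. The fingers alone hold the cassette, still (under 30 mm/s), upright to 0.2 rad, mesh square to the lamp face to 0.26 rad; mesh centre 50 to 170 mm out from the face and within 35 mm of its centre sideways and in height (value of joint switch above 1.42 rad and value of joint flap above 2.2 rad and x of filter_mid in the frame of lamp_face between -0.17 and -0.05 m and y of filter_mid in the frame of lamp_face between -0.035 and 0.035 m and z of filter_mid in the frame of lamp_face between -0.035 and 0.035 m and angle between the x axis of filter and the x axis of lamp, either way round below 0.26 rad and angle between filter's own z axis and vertical below 0.2 rad and contact force between filter and the fingers above 0.5 N and contact force between filter and lamp below 0.1 N and contact force between filter and console below 0.1 N and linear speed of filter below 0.03 m/s); the arm keeps its last pose, push and grip.
It fails at once if the flap is opened while the switch is not off (value of joint flap above 0.3 rad and value of joint switch below 1.1 rad).
It fails at once if the cassette is tipped more than 0.5 rad (angle between filter's own z axis and vertical above 0.5 rad).
It fails at once if the cassette is pressed against the lamp (contact force between filter and lamp above 3 N).
It fails at once if another thing on the bench or on the power source is shifted by more than 25 mm (distance of any of sensor, module, controller, mouse, resistor_a, resistor_b from where it was at the start of the episode above 0.025 m).
It also fails if it takes over 72 s, if anything falls off the work surface, if the arm or the gripper's body presses on something with over 40 N, if the wrist force passes 120 N, or if a joint passes its speed limit or range.

## Working session

There is one attempt and no reset: what is moved stays moved. The work goes in short steps, Python scripts to look and compute and a shell command to move; the robot and the scene stay as the last step left them, time stands still between calls to the robot, and variables do not carry over. Pictures are saved under pics/ and viewed, at most 10 in all, crops included, and the job is handed in when it is done.

```bash
mkdir -p pics; ls; python3 - <<'E'
from station import arm
import cv2
for c in("side","top"):
    f=arm.grab_frame(c); cv2.imwrite(f"pics/{c}0.png",f[:,:,::-1])
    for q in ["console","switch_grip","flap_hinge","flap_knob","bay","filter_tab","lamp_face","lamp","sensor","module","controller","mouse","resistor_a"]:
        print(c,q,[(d["centre"] if isinstance(d["centre"],list) else d["centre"].round(3).tolist(),round(d["confidence"],2)) for d in arm.mark_of(c,q)][:4])
print(arm.get_state())
E
```

```text
pics
side console [([0.6049, -0.1675, -0.0005], 0.6)]
side switch_grip [([0.5796, -0.0501, 0.1575], 0.62)]
side flap_hinge [([0.6138, -0.2476, 0.1333], 0.83), ([0.4843, 0.3882, 0.1674], 0.7), ([0.6581, 0.1947, -0.0002], 0.45)]
side flap_knob [([0.6034, -0.1666, 0.0011], 0.61)]
side bay [([0.5522, -0.2471, 0.1267], 0.74)]
side filter_tab [([0.6569, 0.1939, 0.0008], 0.56), ([0.5143, -0.2414, 0.1592], 0.54), ([0.4926, 0.4018, -0.0026], 0.37)]
side lamp_face [([0.2404, 0.3369, 0.1681], 0.88), ([0.4398, 0.598, 0.1699], 0.7), ([0.4839, 0.3873, 0.1687], 0.68)]
side lamp [([0.4936, 0.4011, -0.0004], 0.96), ([0.242, 0.3542, -0.0018], 0.96), ([0.4367, 0.6151, 0.0004], 0.87)]
side sensor [([0.6835, -0.0541, 0.129], 0.78)]
side module [([0.4868, 0.3865, 0.1678], 0.27)]
side controller [([0.7559, 0.1885, -0.0047], 0.87), ([0.6817, -0.0534, 0.1258], 0.41)]
side mouse [([0.3979, 0.167, 0.0005], 0.69)]
side resistor_a [([0.6562, 0.1954, 0.001], 0.46)]
top console [([0.6026, -0.1615, -0.001], 0.74)]
top switch_grip [([0.5792, -0.0472, 0.1616], 0.68)]
top flap_hinge [([0.6122, -0.2521, 0.1314], 0.62)]
[... 680 characters left out ...]
.76), ([0.5746, 0.1644, 0.0007], 0.7)]
{'t': 1.4, 'q': array([ 1.56210792e+00,  3.58577429e-01,  1.19274064e-02, -1.18643889e-05,
       -1.22410629e+00, -2.88097467e-01]), 'qd': array([ 0.00117708, -0.00015501,  0.00133653,  0.00018501, -0.00056002,
       -0.00121604]), 'joint_efforts': array([-1.32939014e-03, -5.82384932e+01,  2.93292654e+01,  7.00245380e+00,
        1.23458239e-02, -2.33859379e-05]), 'eef_pos': array([0.19741151, 0.64547308, 0.24538566]), 'ee_rot': array([-3.14155746e+00,  2.20676117e-05, -2.96789906e-01]), 'force': array([-0.74794858, -0.37719018,  0.27675461]), 'moment': array([-0.01355646,  0.01076183, -0.01325423]), 'gripper_force': 0.0, 'width': 0.08784846648758549}
```

View pics/side0.png

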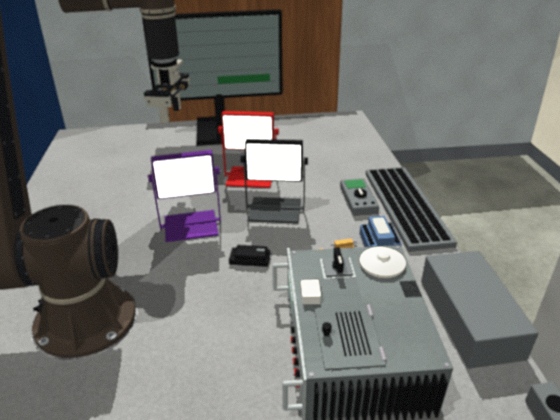

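View pics/top0.png

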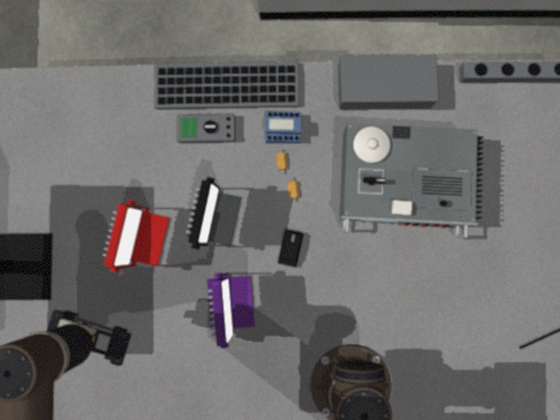

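The side view shows the real lamp (black housing, white face at about (275,160)) between the purple (185,175) and red (248,130) look-alikes. The console's switch is at (338,258) and the knob at (326,328). In the top view the lamp is at (205,213), the switch at (372,181) and the knob at (445,203). Next I'll measure yaw using rectified views.

```bash
cat > h.py <<'E'
import numpy as np, cv2
from station import arm
def cal(c):
    k=arm.calibration(c); K=np.array([[k["fx"],0,k["cx"]],[0,k["fy"],k["cy"]],[0,0,1.]])
    return K,np.array(k["dist_coeffs"],float),np.array(k["world_from_camera"])
def proj(c,P):
    K,d,T=cal(c); W=np.linalg.inv(T)
    return cv2.projectPoints(np.asarray(P,float).reshape(-1,1,3),cv2.Rodrigues(W[:3,:3])[0],W[:3,3],K,d)[0][:,0]
def unproj(c,px,z):
    K,d,T=cal(c); n=cv2.undistortPoints(np.asarray(px,float).reshape(-1,1,2),K,d)[:,0]
    r=np.c_[n,np.ones(len(n))]@T[:3,:3].T; o=T[:3,3]
    return o+r*((z-o[2])/r[:,2])[:,None]
def rect(c,img,x0,x1,y0,y1,z,s=1500):
    # rows: x decreasing downward, cols: y decreasing to the right
    xs=np.arange(x1,x0,-1/s); ys=np.arange(y1,y0,-1/s); Y,X=np.meshgrid(ys,xs)
    p=proj(c,np.c_[X.ravel(),Y.ravel(),np.full(X.size,z)]).astype(np.float32).reshape(*X.shape,2)
    return cv2.remap(img,p,None,cv2.INTER_CUBIC)
E
python3 - <<'E'
from h import *
t=cv2.imread("pics/top0.png"); s=cv2.imread("pics/side0.png")
a=rect("top",t,.44,.77,-.38,.05,.13); 
cv2.imwrite("pics/rect.png",a); print(a.shape)
# white quads
for c,im,near in(("top",t,[.487,.386,.17]),("side",s,[.487,.386,.17])):
    w=(im.min(2)>235).astype(np.uint8); n,l,st,ce=cv2.connectedComponentsWithStats(w)
    p=proj(c,near)[0]; i=1+np.argmin(np.hypot(*(ce[1:]-p).T)+1e3*(st[1:,4]<80))
    ct=max(cv2.findContours((l==i).astype(np.uint8),0,1)[0],key=len)
    q=cv2.approxPolyDP(ct,.06*cv2.arcLength(ct,1),1)[:,0]
    print(c,p.round(1),ce[i].round(1),q.tolist(),cv2.minAreaRect(ct))
# fit face: yaw + centre from both quads
E
```

```text
(496, 645, 3)
top [208.9 215.6] [208.3 213.9] [[212, 186], [200, 240]] ((208.38888549804688, 213.51524353027344), (6.075964450836182, 55.316184997558594), 12.171459197998047)
side [270.2 163.2] [273.5 161.5] [[247, 144], [249, 178], [299, 179], [298, 145]] ((273.2822265625, 161.7510223388672), (53.68174743652344, 35.14300537109375), 1.847610354423523)
```

View pics/rect.png

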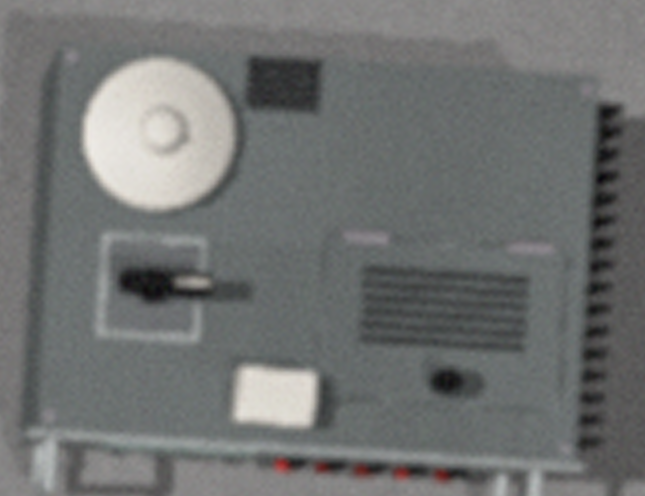

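```bash
cat >> h.py <<'E'
def go(p,yaw):
    """shift (cm) and turn (deg) in tool axes from the present pose to TCP p, tool down at yaw"""
    from scipy.spatial.transform import Rotation as R
    s=arm.get_state(); A=R.from_euler("xyz",s["ee_rot"]); B=R.from_euler("xyz",[np.pi,0,yaw])
    print("t",round(s["t"],2),"pos",s["eef_pos"].round(4),"rot",s["ee_rot"].round(3),"-> d",(A.inv().apply(np.array(p)-s["eef_pos"])*100).round(2),"w",np.degrees((A.inv()*B).as_rotvec()).round(1))
E
python3 - <<'E'
from h import *
from scipy.optimize import minimize
M={}
for c in("top","side"):
    im=cv2.imread(f"pics/{c}0.png"); w=(im.min(2)>200).astype(np.uint8); n,l,st,ce=cv2.connectedComponentsWithStats(w)
    p=proj(c,[.487,.386,.17])[0]; i=1+np.argmin(np.hypot(*(ce[1:]-p).T)+1e3*(st[1:,4]<80))
    M[c]=cv2.GaussianBlur((l==i).astype(np.float32),(0,0),1)
def cost(v):
    x,y,a=v; u=np.array([-np.sin(a),np.cos(a),0])
    P=[np.array([x,y,.17])+sy*.075*u+[0,0,sz*.055] for sy,sz in((1,1),(1,-1),(-1,-1),(-1,1))]; e=0
    for c in M:
        m=np.zeros((420,560),np.uint8); cv2.fillPoly(m,[np.round(proj(c,P)*16).astype(np.int32)],255,cv2.LINE_AA,4)
        e+=((cv2.GaussianBlur(m/255.,(0,0),1)-M[c])**2).sum()
    return e
best=min((minimize(cost,[.487,.386,a],method="Nelder-Mead",options=dict(initial_simplex=[[.487,.386,a],[.497,.386,a],[.487,.396,a],[.487,.386,a+.15]])) for a in (1.3,1.5,1.7,1.9)),key=lambda r:r.fun)
print(best.x,best.fun)
x,y,a=best.x; n=-np.array([np.cos(a),np.sin(a)]); print("hold",np.array([x,y])+.1*n,"toolyaw",np.arctan2(n[0],-n[1]))
E
```

```text
[0.4963482  0.3873978  1.36577168] 38.15263241204387
hold [0.47598907 0.2894922 ] toolyaw -0.20502465150198784
```

```bash
python3 -m crank '[{"dz":-6},{"dz":-12},{"dz":-12},{"dz":-12},{"dz":-12},{"dz":-12},{"dz":-12},{"dz":-12},{"dz":-12},{"dz":-12}]' 4; python3 -c "
from h import *
go([.5793,-.0495,.36],-1.633)"
```

```text
t 1.4 pos [0.1974 0.6455 0.2454] rot [-3.142  0.    -0.297] -> d [ 56.84  55.29 -11.46] w [-0.   0.  76.6]$[0]: bad value
```

```bash
python3 -m crank '[{"dx":0,"dy":0,"dz":-6,"wx":0,"wy":0,"wz":0},{"dx":0,"dy":0,"dz":-12,"wx":0,"wy":0,"wz":0},{"dx":6,"dy":6,"dz":-12,"wx":0,"wy":0,"wz":8},{"dx":11,"dy":11,"dz":-12,"wx":0,"wy":0,"wz":16},{"dx":15,"dy":15,"dz":-12,"wx":0,"wy":0,"wz":24},{"dx":20,"dy":19,"dz":-12,"wx":0,"wy":0,"wz":32},{"dx":25,"dy":24,"dz":-12,"wx":0,"wy":0,"wz":40},{"dx":29,"dy":28,"dz":-12,"wx":0,"wy":0,"wz":48},{"dx":34,"dy":33,"dz":-12,"wx":0,"wy":0,"wz":56},{"dx":38,"dy":37,"dz":-12,"wx":0,"wy":0,"wz":64}]' 4; python3 -c "
from h import *
go([.5793,-.0495,.2],-1.633)"
```

```text
t: 2.65
eef_pos: [0.4387, 0.2056, 0.3658]
ee_rot: [-3.141, 0.001, -1.418]
force: [1.0, 0.7, -0.7]
width: 0.0404
gripper_force: 0.0
t 2.65 pos [0.4387 0.2056 0.3658] rot [-3.141e+00  1.000e-03 -1.418e+00] -> d [27.36 -9.99 16.58] w [-0.1  0.  12.3]
```

```bash
python3 -m crank '[{"dx":5.5,"dy":-2,"dz":0,"wx":0,"wy":0,"wz":3},{"dx":11,"dy":-4,"dz":2,"wx":0,"wy":0,"wz":6},{"dx":16.5,"dy":-6,"dz":5,"wx":0,"wy":0,"wz":9},{"dx":22,"dy":-8,"dz":8,"wx":0,"wy":0,"wz":12.3},{"dx":27.3,"dy":-10,"dz":11,"wx":0,"wy":0,"wz":12.3},{"dx":27.3,"dy":-10,"dz":14,"wx":0,"wy":0,"wz":12.3},{"dx":27.3,"dy":-10,"dz":15.6,"wx":0,"wy":0,"wz":12.3},{"dx":27.3,"dy":-10,"dz":15.6,"wx":0,"wy":0,"wz":12.3},{"dx":27.3,"dy":-10,"dz":15.6,"wx":0,"wy":0,"wz":12.3},{"dx":27.3,"dy":-10,"dz":15.6,"wx":0,"wy":0,"wz":12.3}]' 4; python3 -c "
from h import *
s=arm.grab_frame('side'); u=arm.grab_frame('top')
cv2.imwrite('pics/sw.png',np.hstack([cv2.resize(s[170:340,250:420],(400,400),interpolation=2),cv2.resize(u[100:240,330:470],(400,400),interpolation=2)])[:,:,::-1])
go([.5793,-.0495,.161],-1.633)"
```

```text
t: 3.9
eef_pos: [0.5803, -0.0458, 0.211]
ee_rot: [-3.139, 0.001, -1.627]
force: [0.1, 0.2, -0.7]
width: 0.0407
gripper_force: 0.0
t 4.0 pos [ 0.58   -0.046   0.2105] rot [-3.140e+00  1.000e-03 -1.628e+00] -> d [0.36 0.06 4.95] w [-0.1  0.   0.3]
```

View pics/sw.png

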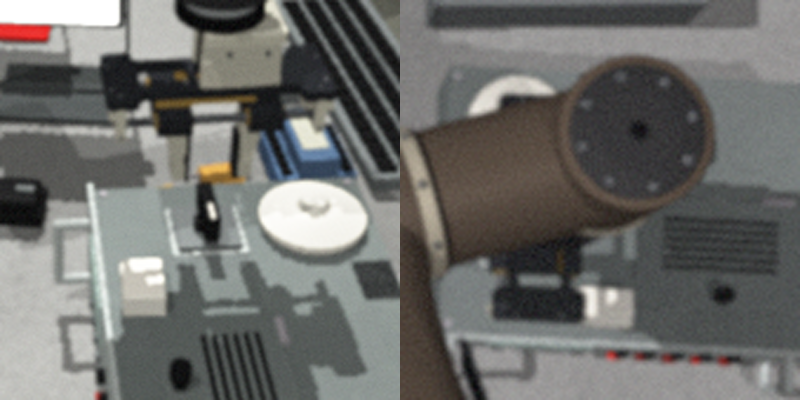

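The fingers straddle the black switch bar (210,210 in the left crop) and stay clear of the sensor (312,215). I'll descend and close.

```bash
python3 -m crank '[{"dx":0.2,"dy":0,"dz":2,"wx":0,"wy":0,"wz":0},{"dx":0.3,"dy":0.1,"dz":4,"wx":0,"wy":0,"wz":0},{"dx":0.3,"dy":0.1,"dz":4.9,"wx":0,"wy":0,"wz":0},{"dx":0.3,"dy":0.1,"dz":4.9,"wx":0,"wy":0,"wz":0},{"dx":0.3,"dy":0.1,"dz":4.9,"wx":0,"wy":0,"wz":0},{"dx":0.3,"dy":0.1,"dz":4.9,"wx":0,"wy":0,"wz":0},{"dx":0.3,"dy":0.1,"dz":4.9,"wx":0,"wy":0,"wz":0},{"dx":0.3,"dy":0.1,"dz":4.9,"wx":0,"wy":0,"wz":0},{"dx":0.3,"dy":0.1,"dz":4.9,"wx":0,"wy":0,"wz":0},{"dx":0.3,"dy":0.1,"dz":4.9,"wx":0,"wy":0,"wz":0}]' 4
python3 -m crank '[{"dx":0,"dy":0,"dz":0,"wx":0,"wy":0,"wz":0},{"dx":0,"dy":0,"dz":0,"wx":0,"wy":0,"wz":0},{"dx":0,"dy":0,"dz":0,"wx":0,"wy":0,"wz":0},{"dx":0,"dy":0,"dz":0,"wx":0,"wy":0,"wz":0},{"dx":0,"dy":0,"dz":0,"wx":0,"wy":0,"wz":0},{"dx":0,"dy":0,"dz":0,"wx":0,"wy":0,"wz":0},{"dx":0,"dy":0,"dz":0,"wx":0,"wy":0,"wz":-9},{"dx":0,"dy":0,"dz":0,"wx":0,"wy":0,"wz":-18},{"dx":0,"dy":0,"dz":0,"wx":0,"wy":0,"wz":-27},{"dx":0,"dy":0,"dz":0,"wx":0,"wy":0,"wz":-36}]' 0 10
```

```text
t: 5.25
eef_pos: [0.5785, -0.0495, 0.1604]
ee_rot: [3.142, -0.0, -1.628]
force: [-0.1, -0.7, -0.6]
width: 0.0403
gripper_force: 0.0
t: 6.5
eef_pos: [0.5792, -0.0496, 0.1605]
ee_rot: [-3.141, -0.001, -0.995]
force: [3.6, -1.0, -2.0]
width: 0.0228
gripper_force: 10.0
```

```bash
python3 -m crank '[{"dx":0,"dy":0,"dz":0,"wx":0,"wy":0,"wz":0},{"dx":0,"dy":0,"dz":0,"wx":0,"wy":0,"wz":0},{"dx":0,"dy":0,"dz":0,"wx":0,"wy":0,"wz":0},{"dx":0,"dy":0,"dz":0,"wx":0,"wy":0,"wz":-9},{"dx":0,"dy":0,"dz":0,"wx":0,"wy":0,"wz":-18},{"dx":0,"dy":0,"dz":0,"wx":0,"wy":0,"wz":-27},{"dx":0,"dy":0,"dz":0,"wx":0,"wy":0,"wz":-36},{"dx":0,"dy":0,"dz":0,"wx":0,"wy":0,"wz":-45},{"dx":0,"dy":0,"dz":0,"wx":0,"wy":0,"wz":-53},{"dx":0,"dy":0,"dz":0,"wx":0,"wy":0,"wz":-54}]' 0 40
```

```text
t: 7.75
eef_pos: [0.5788, -0.0502, 0.1605]
ee_rot: [3.141, -0.0, -0.06]
force: [4.1, -4.1, -2.0]
width: 0.0203
gripper_force: 40.0
```

```bash
python3 -m crank '[{"dx":0,"dy":0,"dz":0,"wx":0,"wy":0,"wz":0},{"dx":0,"dy":0,"dz":0,"wx":0,"wy":0,"wz":0},{"dx":0,"dy":0,"dz":0,"wx":0,"wy":0,"wz":0},{"dx":0,"dy":0,"dz":0,"wx":0,"wy":0,"wz":0},{"dx":0,"dy":0,"dz":-2,"wx":0,"wy":0,"wz":0},{"dx":0,"dy":0,"dz":-5,"wx":0,"wy":0,"wz":0},{"dx":0,"dy":2,"dz":-7,"wx":0,"wy":0,"wz":0},{"dx":0,"dy":6,"dz":-7,"wx":0,"wy":0,"wz":0},{"dx":0,"dy":6,"dz":-7,"wx":0,"wy":0,"wz":0},{"dx":0,"dy":6,"dz":-7,"wx":0,"wy":0,"wz":0}]' 5 40;  python3 -c "
from h import *
s=arm.grab_frame('side'); u=arm.grab_frame('top')
cv2.imwrite('pics/sw2.png',np.hstack([cv2.resize(s[170:340,250:420],(400,400),interpolation=2),cv2.resize(u[100:240,330:470],(400,400),interpolation=2)])[:,:,::-1])
for c in('side','top'):print([(d['centre'],d['confidence']) for d in arm.mark_of(c,'flap_knob')])
go([.515,-.2420,.2],-.062)"
```

```text
t: 9.0
eef_pos: [0.5749, -0.1094, 0.2302]
ee_rot: [-3.141, 0.0, -0.059]
force: [0.1, -0.5, 0.6]
width: 0.0502
gripper_force: 0.0
[([0.5164, -0.2418, 0.1577], 0.64), ([0.5824, -0.0506, 0.1556], 0.41)]
[([0.5159, -0.2436, 0.1583], 0.56), ([0.4006, 0.1715, -0.0015], 0.53)]
t 9.2 pos [ 0.5751 -0.1087  0.2302] rot [-3.142  0.    -0.057] -> d [-5.24 13.65  3.03] w [0.  0.  0.3]
```

View pics/sw2.png

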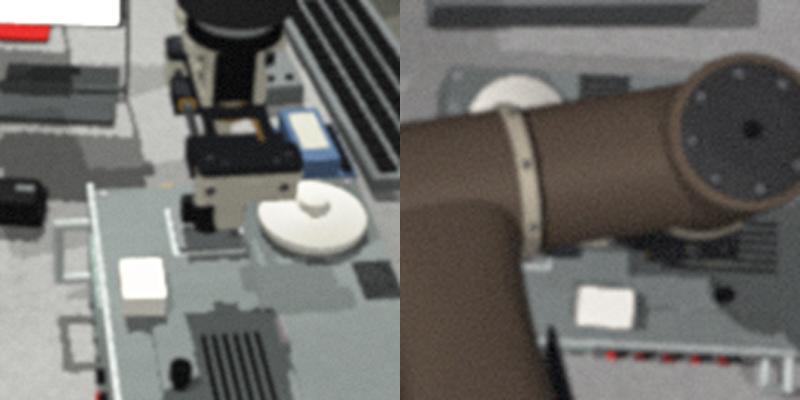

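The gripper still hides the switch (around (215,215)), while the knob is at (180,375). I'll move above the knob and look again.

```bash
python3 -m crank '[{"dx":-1,"dy":4,"dz":0,"wx":0,"wy":0,"wz":0},{"dx":-3,"dy":8,"dz":0,"wx":0,"wy":0,"wz":0},{"dx":-5.2,"dy":12,"dz":1,"wx":0,"wy":0,"wz":0},{"dx":-5.2,"dy":13.7,"dz":2,"wx":0,"wy":0,"wz":0.2},{"dx":-5.2,"dy":13.7,"dz":3,"wx":0,"wy":0,"wz":0.2},{"dx":-5.2,"dy":13.7,"dz":3,"wx":0,"wy":0,"wz":0.2},{"dx":-5.2,"dy":13.7,"dz":3,"wx":0,"wy":0,"wz":0.2},{"dx":-5.2,"dy":13.7,"dz":3,"wx":0,"wy":0,"wz":0.2},{"dx":-5.2,"dy":13.7,"dz":3,"wx":0,"wy":0,"wz":0.2},{"dx":-5.2,"dy":13.7,"dz":3,"wx":0,"wy":0,"wz":0.2}]' 4 40;  python3 -c "
from h import *
s=arm.grab_frame('side'); u=arm.grab_frame('top')
cv2.imwrite('pics/sw3.png',np.hstack([cv2.resize(s[230:370,280:420],(400,400),interpolation=2),cv2.resize(u[100:240,330:470],(400,400),interpolation=2)])[:,:,::-1])
go([.515,-.2420,.156],-.062)"
```

```text
t: 10.45
eef_pos: [0.5154, -0.243, 0.2006]
ee_rot: [3.142, -0.0, -0.061]
force: [-0.2, -0.2, -0.0]
width: 0.0402
gripper_force: 0.0
t 10.55 pos [ 0.5153 -0.2431  0.2005] rot [ 3.142 -0.    -0.061] -> d [-0.03 -0.11  4.45] w [ 0.  -0.   0.1]
```

View pics/sw3.png

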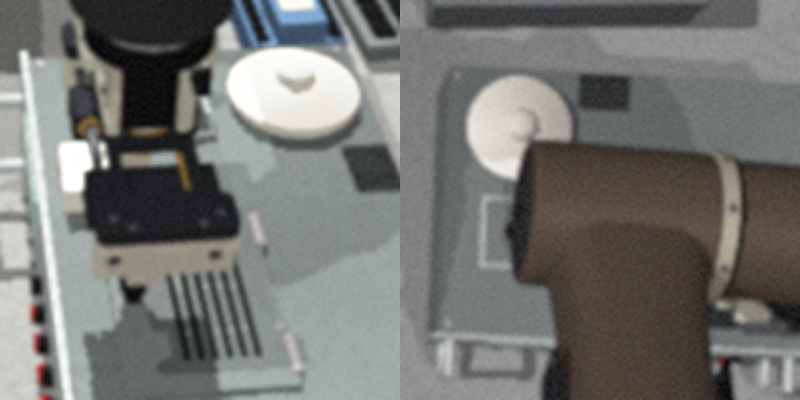

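The switch is hidden in both crops: only the plate corner shows at (495,230), and the arm covers the rest. I'll shift aside to see it.

```bash
python3 -m crank '[{"dx":0,"dy":5,"dz":-3,"wx":0,"wy":0,"wz":0},{"dx":0,"dy":10,"dz":-6,"wx":0,"wy":0,"wz":0},{"dx":0,"dy":15,"dz":-6,"wx":0,"wy":0,"wz":0},{"dx":0,"dy":17,"dz":-6,"wx":0,"wy":0,"wz":0},{"dx":0,"dy":17,"dz":-6,"wx":0,"wy":0,"wz":0},{"dx":0,"dy":17,"dz":-6,"wx":0,"wy":0,"wz":0},{"dx":0,"dy":17,"dz":-6,"wx":0,"wy":0,"wz":0},{"dx":0,"dy":17,"dz":-6,"wx":0,"wy":0,"wz":0},{"dx":0,"dy":17,"dz":-6,"wx":0,"wy":0,"wz":0},{"dx":0,"dy":17,"dz":-6,"wx":0,"wy":0,"wz":0}]' 4 40;  python3 -c "
from h import *
s=arm.grab_frame('side'); u=arm.grab_frame('top')
cv2.imwrite('pics/sw4.png',np.hstack([cv2.resize(s[230:370,280:420],(400,400),interpolation=2),cv2.resize(u[130:230,330:430],(400,400),interpolation=2)])[:,:,::-1])
go([.515,-.2425,.156],-.062)"
```

```text
t: 11.8
eef_pos: [0.505, -0.4126, 0.2605]
ee_rot: [3.142, -0.0, -0.061]
force: [-0.4, -0.2, -0.9]
width: 0.0398
gripper_force: 0.0
t 11.9 pos [ 0.5049 -0.4127  0.2604] rot [-3.142  0.    -0.061] -> d [ -0.03 -17.05  10.44] w [-0.   0.   0.1]
```

View pics/sw4.png

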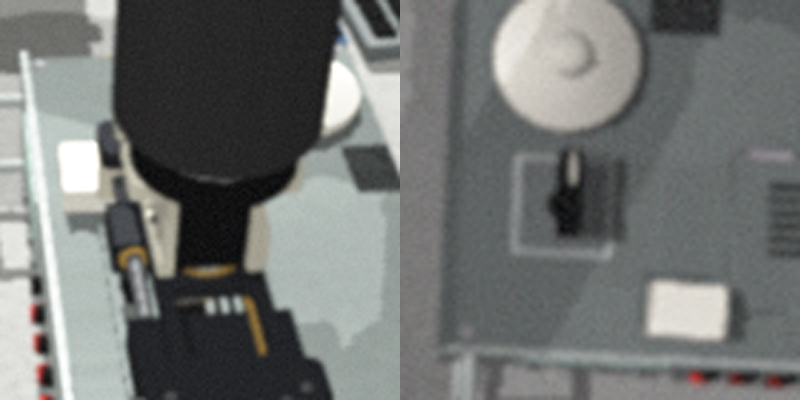

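The switch is off: the bar's white line at (572,170) points to the rear and lines up with the plate. Now the knob.

```bash
python3 -m crank '[{"dx":0,"dy":-5,"dz":1,"wx":0,"wy":0,"wz":0},{"dx":0,"dy":-10,"dz":3,"wx":0,"wy":0,"wz":0},{"dx":0,"dy":-15,"dz":5,"wx":0,"wy":0,"wz":0},{"dx":0,"dy":-17,"dz":7,"wx":0,"wy":0,"wz":0},{"dx":0,"dy":-17,"dz":8,"wx":0,"wy":0,"wz":0},{"dx":0,"dy":-17,"dz":9,"wx":0,"wy":0,"wz":0},{"dx":0,"dy":-17,"dz":10,"wx":0,"wy":0,"wz":0},{"dx":0,"dy":-17,"dz":10.4,"wx":0,"wy":0,"wz":0},{"dx":0,"dy":-17,"dz":10.4,"wx":0,"wy":0,"wz":0},{"dx":0,"dy":-17,"dz":10.4,"wx":0,"wy":0,"wz":0}]' 4 25
python3 -m crank '[{"dx":0,"dy":0,"dz":0,"wx":0,"wy":0,"wz":0},{"dx":0,"dy":0,"dz":0,"wx":0,"wy":0,"wz":0},{"dx":0,"dy":0,"dz":0,"wx":0,"wy":0,"wz":0},{"dx":0,"dy":0,"dz":0,"wx":0,"wy":0,"wz":0},{"dx":0,"dy":0,"dz":0,"wx":0,"wy":0,"wz":0},{"dx":0,"dy":0,"dz":0,"wx":0,"wy":0,"wz":0},{"dx":0,"dy":0,"dz":0,"wx":0,"wy":0,"wz":0},{"dx":0,"dy":0,"dz":0,"wx":0,"wy":0,"wz":0},{"dx":0,"dy":0,"dz":0,"wx":0,"wy":0,"wz":0},{"dx":0,"dy":0,"dz":0,"wx":0,"wy":0,"wz":0}]' 0 25
python3 -c "
import numpy as np
for th in np.arange(.2,1.91,.2):
  c,s=np.cos(th),np.sin(th); print(round(th,2), (100*np.array([-.094*c+.024*s+.094, -(.094*s+.024*c-.024)])).round(1))"
```

```text
t: 13.15
eef_pos: [0.5154, -0.2435, 0.1567]
ee_rot: [3.141, -0.001, -0.062]
force: [-1.3, -0.2, -0.2]
width: 0.0401
gripper_force: 0.0
t: 14.4
eef_pos: [0.5154, -0.242, 0.1565]
ee_rot: [-3.14, -0.0, -0.061]
force: [-0.5, 6.3, 2.9]
width: 0.0169
gripper_force: 25.0
0.2 [ 0.7 -1.8]
0.4 [ 1.7 -3.5]
0.6 [ 3.  -4.9]
0.8 [ 4.6 -6. ]
1.0 [ 6.3 -6.8]
1.2 [ 8.2 -7.2]
1.4 [10.2 -7.3]
1.6 [12.1 -6.9]
1.8 [13.9 -6.2]
```

```bash
python3 -m crank '[{"dx":0.3,"dy":0,"dz":-0.9,"wx":0,"wy":0,"wz":0},{"dx":0.7,"dy":0,"dz":-1.8,"wx":0,"wy":0,"wz":0},{"dx":1.2,"dy":0,"dz":-2.7,"wx":0,"wy":0,"wz":0},{"dx":1.7,"dy":0,"dz":-3.5,"wx":0,"wy":0,"wz":0},{"dx":2.3,"dy":0,"dz":-4.2,"wx":0,"wy":0,"wz":0},{"dx":3,"dy":0,"dz":-4.9,"wx":0,"wy":0,"wz":0},{"dx":3.8,"dy":0,"dz":-5.5,"wx":0,"wy":0,"wz":0},{"dx":4.6,"dy":0,"dz":-6,"wx":0,"wy":0,"wz":0},{"dx":4.6,"dy":0,"dz":-6,"wx":0,"wy":0,"wz":0},{"dx":4.6,"dy":0,"dz":-6,"wx":0,"wy":0,"wz":0}]' 0 25
```

```text
t: 15.65
eef_pos: [0.5591, -0.2447, 0.2175]
ee_rot: [-3.14, 0.003, -0.061]
force: [-10.0, 10.7, 12.8]
width: 0.0168
gripper_force: 25.0
```

```bash
python3 -m crank '[{"dx":0.7,"dy":0,"dz":-0.6,"wx":0,"wy":0,"wz":0},{"dx":1.6,"dy":0,"dz":-1,"wx":0,"wy":0,"wz":0},{"dx":2.6,"dy":0,"dz":-1.2,"wx":0,"wy":0,"wz":0},{"dx":3.6,"dy":0,"dz":-1.4,"wx":0,"wy":0,"wz":0},{"dx":4.6,"dy":0,"dz":-1.5,"wx":0,"wy":0,"wz":0},{"dx":5.6,"dy":0,"dz":-1.5,"wx":0,"wy":0,"wz":0},{"dx":6.6,"dy":0,"dz":-1.4,"wx":0,"wy":0,"wz":0},{"dx":7.6,"dy":0,"dz":-1.1,"wx":0,"wy":0,"wz":0},{"dx":8.5,"dy":0,"dz":-0.8,"wx":0,"wy":0,"wz":0},{"dx":9.4,"dy":0,"dz":-0.4,"wx":0,"wy":0,"wz":0}]' 0 25; python3 -c "
from h import *
s=arm.grab_frame('side')
cv2.imwrite('pics/f1.png',cv2.resize(s[200:400,250:450],(600,600),interpolation=2)[:,:,::-1])"
```

```text
t: 16.9
eef_pos: [0.6563, -0.2506, 0.2215]
ee_rot: [-3.141, -0.002, -0.06]
force: [0.9, 5.2, 3.7]
width: 0.017
gripper_force: 25.0
```

View pics/f1.png

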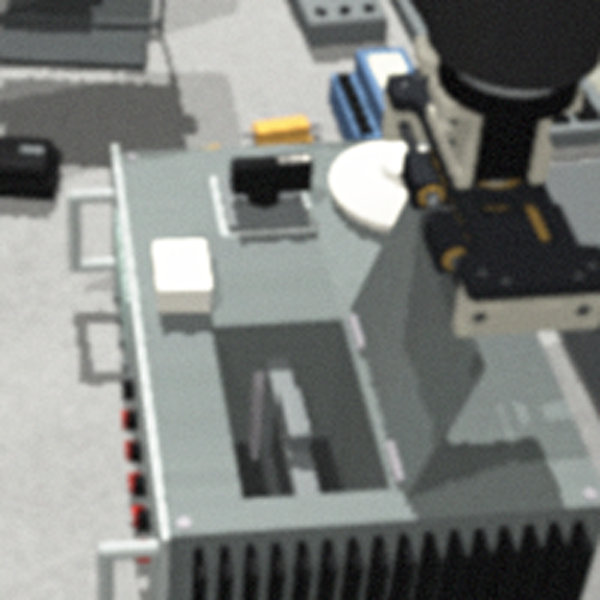

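The flap is beyond upright, with the knob held at the rear around (470,330), and the cassette is visible in the bay at (285,430). I'll release and rise.

```bash
python3 -m crank '[{"dx":0,"dy":0,"dz":0,"wx":0,"wy":0,"wz":0},{"dx":0,"dy":0,"dz":0,"wx":0,"wy":0,"wz":0},{"dx":0,"dy":0,"dz":-4,"wx":0,"wy":0,"wz":0},{"dx":0,"dy":0,"dz":-9,"wx":0,"wy":0,"wz":0},{"dx":0,"dy":0,"dz":-14,"wx":0,"wy":0,"wz":0},{"dx":0,"dy":0,"dz":-14,"wx":0,"wy":0,"wz":0},{"dx":-5,"dy":-4,"dz":-14,"wx":0,"wy":0,"wz":0},{"dx":-10,"dy":-9,"dz":-14,"wx":0,"wy":0,"wz":0},{"dx":-15,"dy":-14,"dz":-14,"wx":0,"wy":0,"wz":0},{"dx":-17,"dy":-17,"dz":-14,"wx":0,"wy":0,"wz":0}]' 4.5 25; python3 -c "
from h import *
s=arm.grab_frame('side');u=arm.grab_frame('top')
cv2.imwrite('pics/f2s.png',s[:,:,::-1]);cv2.imwrite('pics/f2t.png',u[:,:,::-1])
cv2.imwrite('pics/f2.png',np.hstack([cv2.resize(s[240:380,280:420],(400,400),interpolation=2)[:,:,::-1],rect('top',u,.44,.77,-.38,-.11,.123,1480)[:400,:400][:,:,::-1]]))
for c in('side','top'):
  for q in('filter_tab','bay','filter_mid'):print(c,q,[(d['centre'],d['confidence']) for d in arm.mark_of(c,q)])"
```

```text
t: 18.2
eef_pos: [0.4934, -0.0709, 0.3598]
ee_rot: [3.142, 0.001, -0.062]
force: [0.7, 1.3, 0.9]
width: 0.0451
gripper_force: 0.0
side filter_tab [([0.5544, -0.2395, 0.1075], 0.82)]
side bay [([0.5561, -0.2499, 0.1288], 0.89)]
side filter_mid [([0.557, -0.243, 0.0599], 0.73)]
top filter_tab []
top bay []
top filter_mid []
```

View pics/f2.png

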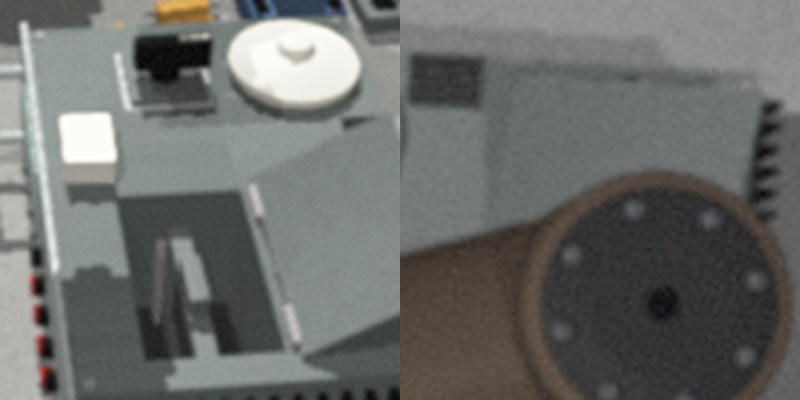

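The flap is folded right back at (330,230) and the cassette stands in the bay around (190,290); the arm covers the bay in the top crop. I'll average more readings for the tab.

```bash
python3 - <<'E'
from h import *
L={}
for i in range(6):
  arm.grab_frame('side')
  for q in('filter_tab','filter_mid','bay'):
    for d in arm.mark_of('side',q)[:1]: L.setdefault(q,[]).append(d['centre'])
for q in L: print(q,np.median(L[q],0).round(4),np.std(L[q],0).round(4))
go([.5555,-.2440,.2],-1.633)
E
```

```text
filter_tab [ 0.556  -0.2418  0.1084] [0.0465 0.0692 0.0077]
filter_mid [ 0.5576 -0.2422  0.0604] [0.0008 0.0008 0.0019]
bay [ 0.5524 -0.2472  0.1291] [0.0007 0.0011 0.0011]
t 19.8 pos [ 0.4957 -0.0716  0.3603] rot [ 3.142  0.    -0.061] -> d [ 7.02 16.84 16.03] w [ 0.   0.  90.1]
```

```bash
python3 -m crank '[{"dx":1,"dy":2,"dz":0,"wx":0,"wy":0,"wz":10},{"dx":2,"dy":4,"dz":0,"wx":0,"wy":0,"wz":20},{"dx":3,"dy":7,"dz":1,"wx":0,"wy":0,"wz":30},{"dx":4,"dy":10,"dz":3,"wx":0,"wy":0,"wz":40},{"dx":5,"dy":13,"dz":5,"wx":0,"wy":0,"wz":50},{"dx":6,"dy":15,"dz":8,"wx":0,"wy":0,"wz":60},{"dx":7,"dy":16.8,"dz":11,"wx":0,"wy":0,"wz":70},{"dx":7.1,"dy":16.8,"dz":13,"wx":0,"wy":0,"wz":80},{"dx":7.1,"dy":16.8,"dz":15,"wx":0,"wy":0,"wz":90},{"dx":7.1,"dy":16.8,"dz":16,"wx":0,"wy":0,"wz":90}]' 3 20; python3 - <<'E'
from h import *
L={}
s=arm.grab_frame('side');cv2.imwrite('pics/g.png',cv2.resize(s[200:360,270:430],(600,600),interpolation=2)[:,:,::-1])
for i in range(2):
  arm.grab_frame('side')
  for q in('filter_tab','filter_mid'):
    print([d['centre'] for d in arm.mark_of('side',q)[:2]])
go([.556,-.243,.117],-1.633)
E
```

```text
t: 21.05
eef_pos: [0.5558, -0.2437, 0.199]
ee_rot: [3.14, 0.0, -1.631]
force: [-0.3, -0.3, 1.1]
width: 0.0299
gripper_force: 0.0
[[0.5541, -0.2426, 0.1066], [0.758, 0.1836, -0.0025]]
[[0.5577, -0.2397, 0.0607], [0.6017, -0.1658, 0.0007]]
[[0.7013, -0.2518, 0.1604], [0.5537, -0.2422, 0.1094]]
[[0.5595, -0.2429, 0.0598], [0.5569, -0.2448, 0.1044]]
t 21.4 pos [ 0.5568 -0.2437  0.2014] rot [-3.14 -0.   -1.63] -> d [-0.07  0.09  8.44] w [-0.1 -0.   0.1]
```

View pics/g.png

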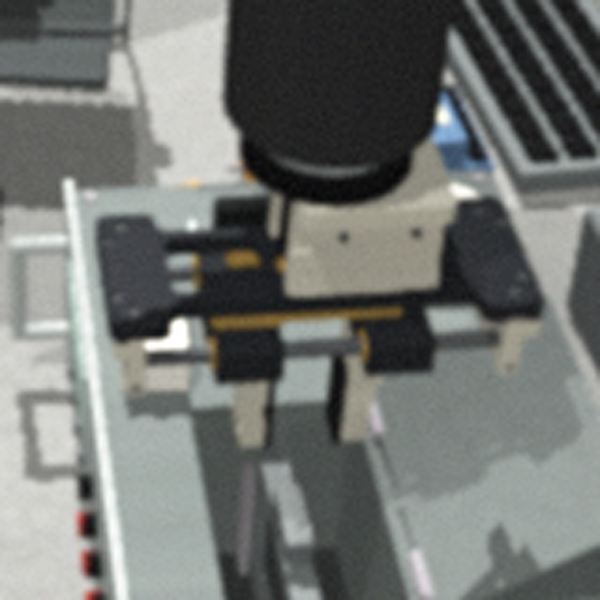

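The open fingers at (250,430) and (350,430) straddle the cassette tab at (280,470). I'll descend in steps and watch the force.

```bash
python3 -m crank '[{"dx":0,"dy":0,"dz":1.5,"wx":0,"wy":0,"wz":0},{"dx":0,"dy":0,"dz":3,"wx":0,"wy":0,"wz":0},{"dx":0,"dy":0,"dz":4.5,"wx":0,"wy":0,"wz":0},{"dx":0,"dy":0,"dz":5.5,"wx":0,"wy":0,"wz":0},{"dx":0,"dy":0,"dz":6.5,"wx":0,"wy":0,"wz":0},{"dx":0,"dy":0,"dz":7,"wx":0,"wy":0,"wz":0},{"dx":0,"dy":0,"dz":7.4,"wx":0,"wy":0,"wz":0},{"dx":0,"dy":0,"dz":7.7,"wx":0,"wy":0,"wz":0},{"dx":0,"dy":0,"dz":7.7,"wx":0,"wy":0,"wz":0},{"dx":0,"dy":0,"dz":7.7,"wx":0,"wy":0,"wz":0}]' 3 20
```

```text
t: 22.65
eef_pos: [0.5565, -0.2437, 0.1236]
ee_rot: [-3.141, -0.0, -1.632]
force: [0.8, -0.0, -0.6]
width: 0.03
gripper_force: 0.0
```

```bash
python3 -m crank '[{"dx":0,"dy":0,"dz":0.3,"wx":0,"wy":0,"wz":0},{"dx":0,"dy":0,"dz":0.6,"wx":0,"wy":0,"wz":0},{"dx":0,"dy":0,"dz":0.6,"wx":0,"wy":0,"wz":0},{"dx":0,"dy":0,"dz":0.6,"wx":0,"wy":0,"wz":0},{"dx":0,"dy":0,"dz":0.6,"wx":0,"wy":0,"wz":0},{"dx":0,"dy":0,"dz":0.6,"wx":0,"wy":0,"wz":0},{"dx":0,"dy":0,"dz":0.6,"wx":0,"wy":0,"wz":0},{"dx":0,"dy":0,"dz":0.6,"wx":0,"wy":0,"wz":0},{"dx":0,"dy":0,"dz":0.6,"wx":0,"wy":0,"wz":0},{"dx":0,"dy":0,"dz":0.6,"wx":0,"wy":0,"wz":0}]' 3 20
python3 -m crank '[{"dx":0,"dy":0,"dz":0,"wx":0,"wy":0,"wz":0},{"dx":0,"dy":0,"dz":0,"wx":0,"wy":0,"wz":0},{"dx":0,"dy":0,"dz":0,"wx":0,"wy":0,"wz":0},{"dx":0,"dy":0,"dz":0,"wx":0,"wy":0,"wz":0},{"dx":0,"dy":0,"dz":0,"wx":0,"wy":0,"wz":0},{"dx":0,"dy":0,"dz":0,"wx":0,"wy":0,"wz":0},{"dx":0,"dy":0,"dz":0,"wx":0,"wy":0,"wz":0},{"dx":0,"dy":0,"dz":0,"wx":0,"wy":0,"wz":0},{"dx":0,"dy":0,"dz":0,"wx":0,"wy":0,"wz":0},{"dx":0,"dy":0,"dz":0,"wx":0,"wy":0,"wz":0}]' 0 25
```

```text
t: 23.9
eef_pos: [0.5563, -0.2437, 0.1174]
ee_rot: [3.142, -0.0, -1.632]
force: [-0.7, -0.0, 0.0]
width: 0.0298
gripper_force: 0.0
t: 25.15
eef_pos: [0.5563, -0.2436, 0.1173]
ee_rot: [-3.142, 0.0, -1.632]
force: [1.1, 0.1, -1.2]
width: 0.0138
gripper_force: 25.0
```

Gripped at 13.8 mm with almost no side force. Now I'll lift straight up.

```bash
python3 -m crank '[{"dx":0,"dy":0,"dz":-1,"wx":0,"wy":0,"wz":0},{"dx":0,"dy":0,"dz":-3,"wx":0,"wy":0,"wz":0},{"dx":0,"dy":0,"dz":-5,"wx":0,"wy":0,"wz":0},{"dx":0,"dy":0,"dz":-7,"wx":0,"wy":0,"wz":0},{"dx":0,"dy":0,"dz":-9,"wx":0,"wy":0,"wz":0},{"dx":0,"dy":0,"dz":-12,"wx":0,"wy":0,"wz":0},{"dx":0,"dy":0,"dz":-15,"wx":0,"wy":0,"wz":0},{"dx":0,"dy":0,"dz":-18,"wx":0,"wy":0,"wz":0},{"dx":0,"dy":0,"dz":-19,"wx":0,"wy":0,"wz":0},{"dx":0,"dy":0,"dz":-19,"wx":0,"wy":0,"wz":0}]' 0 25; python3 -c "
from h import *
go([.476,.2895,.306],-.205)"
```

```text
t: 26.4
eef_pos: [0.5561, -0.2435, 0.3075]
ee_rot: [-3.141, 0.0, -1.632]
force: [-0.3, -0.3, -1.2]
width: 0.0139
gripper_force: 25.0
t 26.4 pos [ 0.5561 -0.2435  0.3075] rot [-3.141  0.    -1.632] -> d [-52.71  11.26   0.16] w [ -0.   -0.  -81.8]
```

```bash
python3 -m crank '[{"dx":-2,"dy":0.5,"dz":0,"wx":0,"wy":0,"wz":-3},{"dx":-5,"dy":1,"dz":0,"wx":0,"wy":0,"wz":-8},{"dx":-9,"dy":2,"dz":0,"wx":0,"wy":0,"wz":-14},{"dx":-13,"dy":3,"dz":0,"wx":0,"wy":0,"wz":-20},{"dx":-17,"dy":4,"dz":0,"wx":0,"wy":0,"wz":-26},{"dx":-21,"dy":4.5,"dz":0,"wx":0,"wy":0,"wz":-33},{"dx":-25,"dy":5.5,"dz":0,"wx":0,"wy":0,"wz":-40},{"dx":-29,"dy":6.5,"dz":0,"wx":0,"wy":0,"wz":-46},{"dx":-33,"dy":7,"dz":0,"wx":0,"wy":0,"wz":-52},{"dx":-36,"dy":8,"dz":0,"wx":0,"wy":0,"wz":-56}]' 0 25; python3 -c "
from h import *
go([.476,.2895,.226],-.205)"
```

```text
t: 27.65
eef_pos: [0.4971, 0.1224, 0.306]
ee_rot: [3.14, 0.001, -0.649]
force: [0.1, 0.1, -2.5]
width: 0.0135
gripper_force: 25.0
t 27.65 pos [0.4971 0.1224 0.306 ] rot [ 3.14e+00  1.00e-03 -6.49e-01] -> d [-11.78 -12.05   7.99] w [  0.1   0.1 -25.5]
```

```bash
python3 -m crank '[{"dx":-2,"dy":-2,"dz":0,"wx":0,"wy":0,"wz":-5},{"dx":-4,"dy":-4,"dz":0,"wx":0,"wy":0,"wz":-10},{"dx":-6,"dy":-6,"dz":1,"wx":0,"wy":0,"wz":-15},{"dx":-8,"dy":-8,"dz":2,"wx":0,"wy":0,"wz":-20},{"dx":-10,"dy":-10,"dz":4,"wx":0,"wy":0,"wz":-23},{"dx":-11,"dy":-11.5,"dz":5.5,"wx":0,"wy":0,"wz":-25},{"dx":-11.7,"dy":-12,"dz":7,"wx":0,"wy":0,"wz":-25.5},{"dx":-11.7,"dy":-12,"dz":7.9,"wx":0,"wy":0,"wz":-25.5},{"dx":-11.7,"dy":-12,"dz":7.9,"wx":0,"wy":0,"wz":-25.5},{"dx":-11.7,"dy":-12,"dz":7.9,"wx":0,"wy":0,"wz":-25.5}]' 0 25; python3 - <<'E'
from h import *
for c in ('side','top'):
  for i in range(3):
    s=arm.grab_frame(c)
    if c=='top':cv2.imwrite('pics/end.png',s[:,:,::-1])
    print(c,[(q,[np.round(d['centre'],3).tolist() for d in arm.mark_of(c,q)[:3]]) for q in('filter_mid','filter_tab','lamp_face')])
go([.476,.2895,.226],-.205)
E
```

```text
t: 28.9
eef_pos: [0.4791, 0.2866, 0.2291]
ee_rot: [-3.141, -0.001, -0.21]
force: [0.3, 0.3, -1.4]
width: 0.014
gripper_force: 25.0
side [('filter_mid', [[0.478, 0.291, 0.172]]), ('filter_tab', [[0.479, 0.29, 0.218], [0.485, 0.389, 0.168], [0.581, -0.052, 0.157]]), ('lamp_face', [[0.241, 0.338, 0.167], [0.484, 0.388, 0.168], [0.436, 0.6, 0.167]])]
side [('filter_mid', [[0.478, 0.292, 0.172]]), ('filter_tab', [[0.476, 0.288, 0.221]]), ('lamp_face', [[0.242, 0.337, 0.172], [0.486, 0.388, 0.17], [0.436, 0.599, 0.17]])]
side [('filter_mid', [[0.479, 0.288, 0.172]]), ('filter_tab', [[0.478, 0.288, 0.218]]), ('lamp_face', [[0.239, 0.338, 0.169], [0.486, 0.39, 0.171], [0.438, 0.6, 0.17]])]
top [('filter_mid', []), ('filter_tab', []), ('lamp_face', [[0.243, 0.338, 0.173], [0.436, 0.602, 0.17]])]
top [('filter_mid', []), ('filter_tab', []), ('lamp_face', [[0.243, 0.338, 0.168], [0.437, 0.601, 0.172]])]
top [('filter_mid', []), ('filter_tab', []), ('lamp_face', [[0.24, 0.335, 0.172], [0.437, 0.606, 0.172]])]
t 30.1 pos [0.4787 0.287  0.2284] rot [-3.142  0.    -0.209] -> d [-0.31 -0.19  0.24] w [-0.   0.  -0.3]
```

```bash
python3 -m crank '[{"dx":-0.3,"dy":-0.1,"dz":0.1,"wx":0,"wy":0,"wz":0},{"dx":-0.5,"dy":-0.1,"dz":0.2,"wx":0,"wy":0,"wz":0},{"dx":-0.5,"dy":-0.1,"dz":0.2,"wx":0,"wy":0,"wz":0},{"dx":-0.5,"dy":-0.1,"dz":0.2,"wx":0,"wy":0,"wz":0},{"dx":-0.5,"dy":-0.1,"dz":0.2,"wx":0,"wy":0,"wz":0},{"dx":-0.5,"dy":-0.1,"dz":0.2,"wx":0,"wy":0,"wz":0},{"dx":-0.5,"dy":-0.1,"dz":0.2,"wx":0,"wy":0,"wz":0},{"dx":-0.5,"dy":-0.1,"dz":0.2,"wx":0,"wy":0,"wz":0},{"dx":-0.5,"dy":-0.1,"dz":0.2,"wx":0,"wy":0,"wz":0},{"dx":-0.5,"dy":-0.1,"dz":0.2,"wx":0,"wy":0,"wz":0}]' 0 25; python3 -c "
from station import arm
print(arm.job_done())"
```

```text
t: 31.35
eef_pos: [0.474, 0.289, 0.2264]
ee_rot: [3.142, -0.0, -0.21]
force: [-0.5, -0.2, -1.9]
width: 0.0143
gripper_force: 25.0
the job is handed in; nothing more can be done
None
```

I handed the job in at 31 s of the 72 s limit, with the switch off, the flap folded back, and the gripper holding the cassette upright about 10 cm from the black work light's face; no verdict was returned.

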